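# Turn the condiment row round for the serving side

## Robot

A 7-joint arm with a two-finger parallel gripper is mounted at the origin on the work surface. World frame = base frame: x ahead of the robot, y to its left, z up, the work surface at z = 0. Lengths are in m, angles in rad, forces in N, time in s.
With the tool pointing down it reaches from about 0.4 to 0.9 m from the base axis. Payload 5.6 kg.
Tool frame: the origin (TCP) lies midway between the tips of the shut fingers; the grasp point (between the pads) lies 19 mm behind it; z points along the fingers, y is the line along which they close (so a half turn about z gives the same grasp; the last joint's range is limited). The gripper opens to 92 mm and grips with 3 to 60 N. Pads are 20 mm wide; open, the fingers measure 128 mm over their backs; the gripper's body (75 mm by 189 mm) begins 69 mm behind the grasp point.
Start: joints at [-1.153, 0.468, -0.012, 1.603, 0.006, 1.071, -0.056], TCP at [0.289, 0.582, 0.215] pointing down, gripper open.
Joint ranges: [-2.53, 2.53], [-0.31, 2.02], [-1.57, 1.55], [0.28, 2.44], [-1.29, 4.43], [0.15, 1.84], [-2.92, 2.92]. Speed limits (rad/s): [2.57, 2.57, 3.14, 3.14, 3.14, 3.14, 3.14].

## Interface

Orientations are given as a rotation vector (axis times angle).
In Python, from bench import env gives the robot as it stands.
- The arm moves only by the tool servo_tool, never from a script. Its argument "commands" is a list of rows, each a list of 7 numbers: the shift along the tool's x, y, z as a fraction of full scale, then the turn, a rotation vector about the tool's x, y, z as a fraction of full scale, then the finger opening in mm, from 0 to 91.9. A call has 1 to 20 rows; each row shifts and turns the commanded pose from where the row before left it, along the tool's axes as they then stand; what a row does not reach is not made up. Full scale, the value 1, is 4 cm for a shift and 6 degrees for a turn. A row lasts 1/10 s, in which the tool goes at most 50 mm and 8.59 degrees, less where a joint would pass 70% of its speed; a pose out of reach is approached as far as the arm can. A call with a number of a shift or a turn outside -1 to 1 is refused whole. A call with a gripper value outside its range is refused whole. The fingers move at their own pace and stop on an object; "grip_force" is the grip in N (left out, the last holds). Time passes only in rows, so rows that do not move let the fingers close. It gives the time, the measured TCP pose, the force, the opening and the grip force at its end, in the units of the state.
- env.state(): the state, without advancing time (a new reading comes with each control period).
- env.capture(name): name is "side" or "top" or "wrist"; returns the picture (420x560x3 uint8, blue, green, red); there is no depth.
- env.camera_info(name): a dict with "vfov" (degrees; the focal length in pixels is half the picture's height over the tangent of half this angle, whatever the lens; pixels are square), "cx", "cy" (the principal point, pixels), "k1" (the pictures are not rectified: a ray, as slopes to the right and down, at radius r is drawn at 1 + k1 r^2 times it, then the intrinsics apply), "world_from_camera" (4x4, takes a point from camera to world coordinates); the wrist camera has in their place "hand_eye" (4x4, takes a point from camera to tool coordinates, whose origin is the TCP and whose axes are the flange's). Camera axes: x right, y up, looking along -z (the intrinsics and any distortion apply to the point x, -y, -z); pixel columns grow to the right and rows downward; lengths in m; the calibration is good to about 2 mm. A picture is of the moment at which its call begins: read the wrist's pose just before it. camera_info takes no time and is no camera call.
- env.sign_off(): hands the job in; it is judged then, once.
The state is a dict: "time": time; "joint_pos": joint angles; "joint_velocities": joint speeds; "tau": joint torques, N m; "ee_pos": TCP position; "orientation": TCP orientation; "wrist_force": force on the tool from outside, world axes, zero at the start; "moment": the same for the moment, N m; "finger_gap": opening from 0.0 (shut) to 1.0 (fully open); "grip_force": force on a finger pad.
Only numpy, scipy, OpenCV 4.12 (cv2) and the standard library are available. Lean on these libraries where they do the work, as an engineer would, in place of code of your own. Each camera call takes 0.05 s, during which the arm holds its last target. There are 200 camera calls.

## Task

Move the four condiment containers from the saucers on the wooden rack into the four-bay white plastic caddy, in reverse order: the container now at the robot's left end of the row goes into the caddy's right-end bay, the second from the left into the second bay from the right, and so on. Stand each upright in its own bay without dropping or tipping any of them.

Things in the scene. Friction and masses are not known exactly. Their poses are not given: they have to be found in the camera images.
- bottle: squeeze bottle with a pointed nozzle: white plastic cylinder 46 mm in diameter up to 76 mm high, grey collar and cone above, 112 mm tall in all. Origin: centre of its underside, z up. Loose, upright at the start, 130 to 400 g.
- shaker: round steel flour shaker, 50 mm in diameter up to 70 mm high, then a 53 mm lid with a low perforated dome, 94 mm tall in all. Plain sides, no handle. Origin: centre of its underside, z up. Loose, upright at the start, 130 to 400 g.
- tin: square metal tin, 44 x 44 mm up to 62 mm high, dark lid 46 x 46 mm above, 78 mm tall in all; its sides are parallel to its x and y axes, and it may stand turned by up to 0.25 rad in its saucer. Origin: centre of its underside, z up. Loose, upright at the start, 130 to 400 g.
- crock: round white ceramic pot, 58 mm in diameter up to 56 mm high, with a 56 mm wooden lid (60 to 66 mm) and a small knob, 78 mm tall in all. Origin: centre of its underside, z up. Loose, upright at the start, 130 to 400 g.
- saucer_bottle: shallow square white saucer, 76 x 76 x 7 mm, floor 3 mm thick, lying fixed on the wooden rack; the bottle stands on its middle at the start. Origin: centre of its underside, axes parallel to the rack's.
- saucer_shaker: shallow square white saucer, 76 x 76 x 7 mm, floor 3 mm thick, lying fixed on the wooden rack; the shaker stands on its middle at the start. Origin: centre of its underside, axes parallel to the rack's.
- saucer_tin: shallow square white saucer, 76 x 76 x 7 mm, floor 3 mm thick, lying fixed on the wooden rack; the tin stands on its middle at the start. Origin: centre of its underside, axes parallel to the rack's.
- saucer_crock: shallow square white saucer, 76 x 76 x 7 mm, floor 3 mm thick, lying fixed on the wooden rack; the crock stands on its middle at the start. Origin: centre of its underside, axes parallel to the rack's.
- prep_rack: low wooden board, fixed, 94 (x) x 344 (y) x 8 mm, an 18 mm high cleat at each end; nearer or farther than the caddy. Origin: centre of its underside, on the table; +y (long axis) points to the robot's left, within 0.13 rad of world +y. Saucers lie on it at y = +123, +41, -41, -123 mm in any order, so the containers' undersides start at z = 11 mm.
- caddy: white plastic caddy, fixed, with four empty open-topped bays in a row, 86 (x) x 332 (y) x 24 mm; walls, dividers and floor 4 mm thick, each bay 78 x 78 mm inside. Origin: centre of its underside, on the table; +y (long axis) points to the robot's left, within 0.13 rad of world +y. Bay centres at x = 0, y = +123 (left end), +41, -41, -123 mm (right end).
Things that resemble listed ones, but are neither listed nor needed, are in the scene too. Leave any blue look-alike of the shaker alone.

How it is judged:
At the end, for the whole second after the job is handed in: Every container stands upright (within 0.15 rad), at rest, on the floor of the caddy bay that mirrors its starting place in the rack (left end to right end, and so on), its centre within 22 mm of the bay's centre in x and in y, which is anywhere inside that bay (((y of saucer_bottle in the frame of prep_rack between 0.093 and 0.153 m and y of bottle in the frame of caddy between -0.145 and -0.101 m) or (y of saucer_bottle in the frame of prep_rack between 0.011 and 0.071 m and y of bottle in the frame of caddy between -0.063 and -0.019 m) or (y of saucer_bottle in the frame of prep_rack between -0.071 and -0.011 m and y of bottle in the frame of caddy between 0.019 and 0.063 m) or (y of saucer_bottle in the frame of prep_rack between -0.153 and -0.093 m and y of bottle in the frame of caddy between 0.101 and 0.145 m)) and x of bottle in the frame of caddy between -0.022 and 0.022 m and z of each of bottle, shaker, tin, crock in the frame of caddy below 0.012 m and angle between each of bottle, shaker, tin, crock's own z axis and vertical below 0.15 rad and linear speed of each of bottle, shaker, tin, crock below 0.02 m/s and angular speed of each of bottle, shaker, tin, crock below 0.3 rad/s and ((y of saucer_shaker in the frame of prep_rack between 0.093 and 0.153 m and y of shaker in the frame of caddy between -0.145 and -0.101 m) or (y of saucer_shaker in the frame of prep_rack between 0.011 and 0.071 m and y of shaker in the frame of caddy between -0.063 and -0.019 m) or (y of saucer_shaker in the frame of prep_rack between -0.071 and -0.011 m and y of shaker in the frame of caddy between 0.019 and 0.063 m) or (y of saucer_shaker in the frame of prep_rack between -0.153 and -0.093 m and y of shaker in the frame of caddy between 0.101 and 0.145 m)) and x of shaker in the frame of caddy between -0.022 and 0.022 m and ((y of saucer_tin in the frame of prep_rack between 0.093 and 0.153 m and y of tin in the frame of caddy between -0.145 and -0.101 m) or (y of saucer_tin in the frame of prep_rack between 0.011 and 0.071 m and y of tin in the frame of caddy between -0.063 and -0.019 m) or (y of saucer_tin in the frame of prep_rack between -0.071 and -0.011 m and y of tin in the frame of caddy between 0.019 and 0.063 m) or (y of saucer_tin in the frame of prep_rack between -0.153 and -0.093 m and y of tin in the frame of caddy between 0.101 and 0.145 m)) and x of tin in the frame of caddy between -0.022 and 0.022 m and ((y of saucer_crock in the frame of prep_rack between 0.093 and 0.153 m and y of crock in the frame of caddy between -0.145 and -0.101 m) or (y of saucer_crock in the frame of prep_rack between 0.011 and 0.071 m and y of crock in the frame of caddy between -0.063 and -0.019 m) or (y of saucer_crock in the frame of prep_rack between -0.071 and -0.011 m and y of crock in the frame of caddy between 0.019 and 0.063 m) or (y of saucer_crock in the frame of prep_rack between -0.153 and -0.093 m and y of crock in the frame of caddy between 0.101 and 0.145 m)) and x of crock in the frame of caddy between -0.022 and 0.022 m); the robot touches nothing.
It fails at once if a container is tipped past 45 degrees (angle between any of bottle, shaker, tin, crock's own z axis and vertical above 0.785 rad).
It fails at once if a container is dropped: it moves faster than 0.7 m/s (a fall of over 25 mm) while out of the fingers ((linear speed of bottle above 0.7 m/s and contact force between bottle and the fingers below 0.05 N) or (linear speed of shaker above 0.7 m/s and contact force between shaker and the fingers below 0.05 N) or (linear speed of tin above 0.7 m/s and contact force between tin and the fingers below 0.05 N) or (linear speed of crock above 0.7 m/s and contact force between crock and the fingers below 0.05 N)).
It also fails if it takes over 104 s, if anything falls off the work surface, if the arm or the gripper's body presses on something with over 40 N, if the wrist force passes 120 N, or if a joint passes its speed limit or range.

## Working session

There is one attempt and no reset: what is moved stays moved. The work goes in short steps, Python scripts to look and compute and a tool call to move; the robot and the scene stay as the last step left them, time stands still between calls to the robot, and variables do not carry over. Pictures are saved under pics/ and viewed, at most 14 in all, crops included, and the job is handed in when it is done.

Besides the shell and the picture viewer there is one more tool, called after ">>>" as name(argument=value, ...), one argument or row to a line, values as JSON. servo_tool: Moves the arm, as the interface text tells. Its arguments: {"type":"object","properties":{"commands":{"type":"array"},"grip_force":{"type":"number"}},"required":["commands"]}

```bash
ls; mkdir -p pics; python3 - <<'E'
from bench import env
import cv2
s=env.state();print({k:s[k] for k in("time","ee_pos","orientation","finger_gap")})
for n in("top","side"):
    cv2.imwrite(f"pics/{n}0.png",env.capture(n));print(n,env.camera_info(n))
print(env.camera_info("wrist"))
E
```

```text
pics
{'time': 0.0, 'ee_pos': array([0.28885539, 0.58161507, 0.2136212 ]), 'orientation': array([-7.17497046e-01, -3.05826980e+00,  2.82470357e-03]), 'finger_gap': 0.9953168082725796}
top {'vfov': 51.770822241457566, 'cx': 284.08232292995393, 'cy': 207.39815977153413, 'k1': -0.1055194320668667, 'world_from_camera': array([[ 2.89450469e-03,  9.80623169e-01, -1.95882166e-01,
         3.84766619e-01],
       [-9.99811638e-01, -9.21383333e-04, -1.93866006e-02,
        -3.61937810e-02],
       [-1.91914323e-02,  1.95901384e-01,  9.80435789e-01,
         8.33402018e-01],
       [ 0.00000000e+00,  0.00000000e+00,  0.00000000e+00,
         1.00000000e+00]])}
side {'vfov': 56.14917024939057, 'cx': 280.37197364754, 'cy': 214.04736152401503, 'k1': -0.09247664364317186, 'world_from_camera': array([[-0.96634614,  0.1888917 , -0.17462833,  0.4173988 ],
       [-0.2571168 , -0.6877689 ,  0.6788703 ,  0.464662  ],
       [ 0.00812903,  0.70092358,  0.71319006,  0.56593024],
       [ 0.        ,  0.        ,  0.        ,  1.        ]])}
{'vfov': 69.65967403496376, 'cx': 280.7717553601019, 'cy': 207.08094715018038, 'k1': -0.06569112455502579, 'hand_eye': array([[-4.99155931e-05,  9.68567507e-01,  2.48750843e-01,
         6.94701336e-02],
       [ 9.99999993e-01,  7.51883869e-05, -9.20979219e-05,
         1.22886015e-04],
       [-1.07906229e-04,  2.48750836e-01, -9.68567504e-01,
        -1.69999248e-01],
       [ 0.00000000e+00,  0.00000000e+00,  0.00000000e+00,
         1.00000000e+00]])}
```

View pics/top0.png

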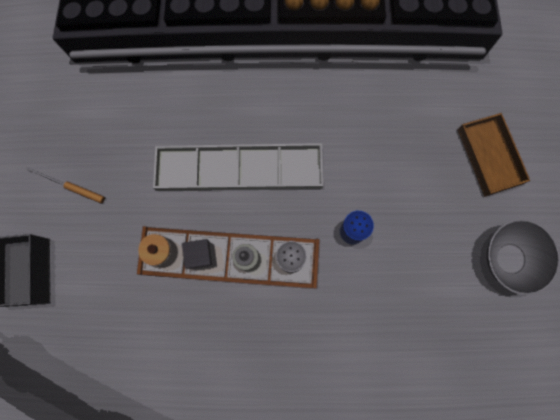

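View pics/side0.png

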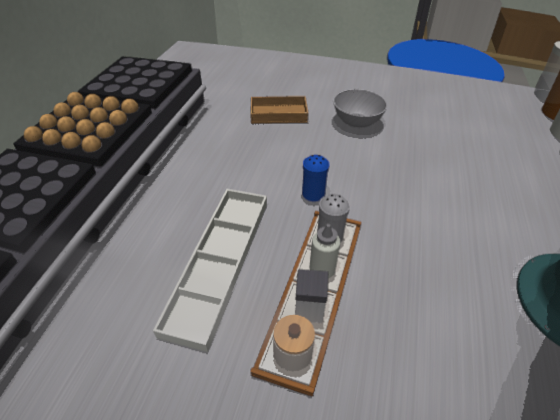

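Left to right, the row is crock, tin, bottle and shaker at about (155,250), (198,253), (244,257) and (291,256). The caddy is beyond it, with corners near (155,147) and (322,188). I'll zoom in for the corners.

```bash
cat > h.py <<'E'
import numpy as np, cv2
from bench import env
from scipy.spatial.transform import Rotation as R
def cam(n,s=None):
    c=env.camera_info(n)
    if n=="wrist":
        s=s or env.state(); T=np.eye(4); T[:3,:3]=R.from_rotvec(s["orientation"]).as_matrix(); T[:3,3]=s["ee_pos"]
        c["W"]=T@c["hand_eye"]
    else: c["W"]=c["world_from_camera"]
    f=210/np.tan(np.radians(c["vfov"]/2))
    c["K"]=np.array([[f,0,c["cx"]],[0,f,c["cy"]],[0,0,1]]); c["d"]=np.array([c["k1"],0,0,0.]); return c
F=np.diag([1,-1,-1.])
def proj(c,P):
    Rc=F@c["W"][:3,:3].T; t=-Rc@c["W"][:3,3]
    return cv2.projectPoints(np.float64(P).reshape(-1,1,3),cv2.Rodrigues(Rc)[0],t,c["K"],c["d"])[0][:,0]
def back(c,px,z):
    u=cv2.undistortPoints(np.float64(px).reshape(-1,1,2),c["K"],c["d"])[:,0]
    r=(c["W"][:3,:3]@F@np.c_[u,np.ones(len(u))].T).T; o=c["W"][:3,3]
    return o+r*((z-o[2])/r[:,2])[:,None]
E
python3 - <<'E'
import cv2
im=cv2.imread("pics/top0.png")
cv2.imwrite("pics/topc.png",cv2.resize(im[138:292,132:328],None,fx=3.8,fy=3.8,interpolation=cv2.INTER_CUBIC))
im=cv2.imread("pics/side0.png")
cv2.imwrite("pics/sidec.png",cv2.resize(im[180:395,150:370],None,fx=2.7,fy=2.7,interpolation=cv2.INTER_CUBIC))
E
```

```text
(no output)
```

View pics/topc.png

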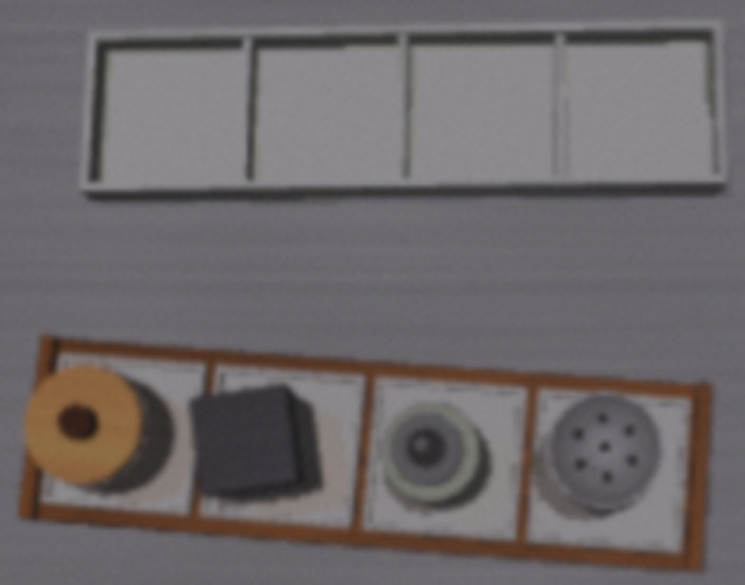

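View pics/sidec.png

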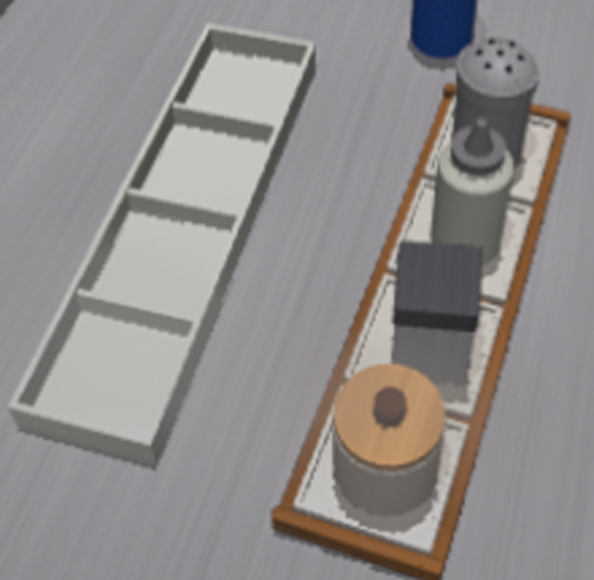

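Crop pixels: the caddy's top corners are (88,34), (723,22), (727,186) and (80,194). The cleat corners are (40,335), (714,385), (703,570) and (20,519). The tops are crock (82,427), bottle tip (428,443), shaker (605,447), and tin lid corners (193,398) to (299,487).

```bash
cat > m.py <<'E'
from h import *
from scipy.optimize import least_squares
t=cam("top");sd=cam("side")
T=lambda p:(np.float64(p).reshape(-1,2)+.5)/3.8-.5+[132,138]
S=lambda p:(np.float64(p).reshape(-1,2)+.5)/2.7-.5+[150,180]
def pose(h,w,z,ptop,pside):
    c=np.array([[h,w],[h,-w],[-h,-w],[-h,w]])
    def P(v):
        a,b=np.cos(v[2]),np.sin(v[2]); return np.c_[c@np.array([[a,b],[-b,a]])+v[:2],np.full(4,z)]
    f=lambda v:np.r_[(proj(t,P(v))-T(ptop)).ravel(),(proj(sd,P(v))-S(pside)).ravel()]
    ft=lambda v:(proj(t,P(v))-T(ptop)).ravel()
    for g in(f,ft):
        r=least_squares(g,[.5,.1,0]);print(r.x.round(4),np.abs(r.fun).max().round(2))
    return least_squares(f,[.5,.1,0]).x
def w(v,x,y): return [v[0]+x*np.cos(v[2])-y*np.sin(v[2]),v[1]+x*np.sin(v[2])+y*np.cos(v[2])]
print("caddy");cd=pose(.043,.166,.024,[(88,34),(723,22),(727,186),(80,194)],[(18,410),(208,25),(316,45),(153,448)])
print("rack");
for z in(.018,.026): rk=pose(.047,.172,z,[(40,335),(714,385),(703,570),(20,519)],[(274,514),(447,88),(569,117),(440,568)]) if z==.018 else rk
for n,y in zip(("crock","tin","bottle","shaker"),(.123,.041,-.041,-.123)):
    print(n,"saucer",np.round(w(rk,0,y),4),"bay",np.round(w(cd,0,-y),4))
print("crock",back(t,T((82,427)),.077),back(sd,S((389,417)),.077))
print("tin",back(t,T([(193,398),(290,386),(299,487),(203,497)]),.089),back(sd,S([(402,242),(481,245),(478,318),(396,312)]),.089))
print("bottle",back(t,T((428,443)),.123),back(sd,S((482,121)),.123))
print("shaker",back(t,T((605,447)),.105),back(sd,S((498,56)),.105))
E
python3 m.py
```

```text
caddy
[0.6292 0.0723 0.0149] 1.89
[0.6292 0.0716 0.0112] 0.39
rack
[ 0.4539  0.0869 -0.0709] 3.02
[ 0.453   0.0867 -0.0686] 0.83
crock saucer [0.4626 0.2096] bay [ 0.631  -0.0507]
tin saucer [0.4568 0.1278] bay [0.6298 0.0313]
bottle saucer [0.451 0.046] bay [0.6286 0.1133]
shaker saucer [ 0.4452 -0.0358] bay [0.6274 0.1953]
crock [[0.45887797 0.21123328 0.077     ]] [[0.46128408 0.21401292 0.077     ]]
tin [[0.47139994 0.15586135 0.089     ]
 [0.4771164  0.11098459 0.089     ]
 [0.43104735 0.10531175 0.089     ]
 [0.42618853 0.14926244 0.089     ]] [[0.47811232 0.11549514 0.089     ]
 [0.43536324 0.10609627 0.089     ]
 [0.42846772 0.15311983 0.089     ]
 [0.47083343 0.16064618 0.089     ]]
bottle [[0.44822025 0.04315069 0.123     ]] [[0.44893697 0.04535003 0.123     ]]
shaker [[ 0.44821839 -0.03339572  0.105     ]] [[ 0.4502288  -0.02984166  0.105     ]]
```

```bash
cat >> h.py <<'E'
def plan(x,y,z,az):
    "full-scale units: turn first, then shift in the turned tool axes"
    s=env.state(); A=R.from_rotvec(s["orientation"])
    yt=np.array([np.cos(az),np.sin(az),0]); zt=np.array([0,0,-1.]); B=R.from_matrix(np.c_[np.cross(yt,zt),yt,zt])
    print("t",round(s["time"],2),"at",s["ee_pos"].round(4),"gap",round(s["finger_gap"]*91.9,1))
    print("turn",((A.inv()*B).as_rotvec()/np.radians(6)).round(3),"shift",(B.inv().apply(np.array([x,y,z])-s["ee_pos"])/.04).round(3))
E
python3 -c "
from h import *
plan(.460,.2115,.25,-.07)"
```

```text
t 0.1 at [0.2888 0.5817 0.2137] gap 91.9
turn [-1.2000e-02  1.0000e-02  1.1268e+01] shift [-8.934  4.916 -0.906]
```

>>> servo_tool(
  commands=[
    [0,0,-0.15,0,0,0.94,91.9],
    [0,0,-0.15,0,0,0.94,91.9],
    [0,0,-0.15,0,0,0.94,91.9],
    [0,0,-0.15,0,0,0.94,91.9],
    [0,0,-0.15,0,0,0.94,91.9],
    [0,0,-0.15,0,0,0.94,91.9],
    [0,0,0,0,0,0.94,91.9],
    [0,0,0,0,0,0.94,91.9],
    [0,0,0,0,0,0.94,91.9],
    [0,0,0,0,0,0.94,91.9],
    [0,0,0,0,0,0.94,91.9],
    [0,0,0,0,0,0.94,91.9],
    [-0.4,0.2,0,0,0,0,91.9],
    [-0.9,0.5,0,0,0,0,91.9],
    [-0.9,0.5,0,0,0,0,91.9],
    [-0.9,0.5,0,0,0,0,91.9],
    [-0.9,0.5,0,0,0,0,91.9],
    [-0.9,0.5,0,0,0,0,91.9],
    [-0.9,0.5,0,0,0,0,91.9],
    [-0.9,0.5,0,0,0,0,91.9],
  ],
  grip_force=25,
)

```text
time: 2.1
ee_pos: [0.4178, 0.3026, 0.2504]
orientation: [-2.299, -2.141, 0.001]
wrist_force: [0.7, -0.2, -0.9]
finger_gap: 1.0
grip_force: 0.0
```

```bash
python3 -c "
from h import *
plan(.460,.2115,.25,-.07)"
```

```text
t 2.1 at [0.4178 0.3026 0.2504] gap 91.9
turn [-0.003  0.001 -0.011] shift [-2.198  1.211  0.01 ]
```

>>> servo_tool(
  commands=[
    [-0.75,0.4,0,0,0,0,91.9],
    [-0.75,0.4,0,0,0,0,91.9],
    [-0.5,0.3,0,0,0,0,91.9],
    [-0.2,0.11,0,0,0,0,91.9],
    [0,0,0,0,0,0,91.9],
  ],
)

```text
time: 2.6
ee_pos: [0.4598, 0.2123, 0.2505]
orientation: [-2.301, -2.138, 0.0]
wrist_force: [-0.1, 0.3, -0.5]
finger_gap: 1.004
grip_force: 0.0
```

```bash
python3 -c "
from h import *
c=cam('wrist');im=env.capture('wrist');cv2.imwrite('pics/w1.png',im)
plan(.460,.2115,.041,-.07)
for p in [(.460,.2115,.077),(.452,.131,.089)]: print(proj(c,p))"
```

```text
t 2.65 at [0.4593 0.2136 0.2504] gap 92.1
turn [-0.005 -0.002 -0.013] shift [-0.052  0.022  5.236]
[[280.82763148 192.28854542]]
[[279.07876492 260.91304407]]
```

View pics/w1.png

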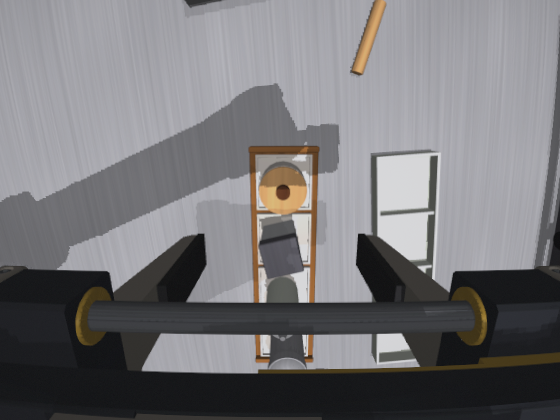

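The crock lid is at (283,190) against a predicted (281,192), so the estimates agree to about 2 mm. I'll descend on the crock.

>>> servo_tool(
  commands=[
    [0,0.07,0.3,0,0,0,91.9],
    [0,0,0.8,0,0,0,91.9],
    [0,0,0.8,0,0,0,91.9],
    [0,0,0.8,0,0,0,91.9],
    [0,0,0.8,0,0,0,91.9],
    [0,0,0.8,0,0,0,91.9],
    [0,0,0.5,0,0,0,91.9],
    [0,0,0.3,0,0,0,91.9],
    [0,0,0.13,0,0,0,91.9],
    [0,0,0,0,0,0,91.9],
    [0,0,0,0,0,0,70],
    [0,0,0,0,0,0,60],
    [0,0,0,0,0,0,50],
    [0,0,0,0,0,0,30],
    [0,0,0,0,0,0,30],
    [0,0,0,0,0,0,30],
    [0,0,0,0,0,0,30],
  ],
  grip_force=25,
)

```text
time: 4.35
ee_pos: [0.4625, 0.2131, 0.0418]
orientation: [-2.299, -2.141, -0.001]
wrist_force: [-1.5, 0.1, 6.2]
finger_gap: 0.625
grip_force: 25.0
```

>>> servo_tool(
  commands=[
    [0,0,-0.2,0,0,0,30],
    [0,0,-0.4,0,0,0,30],
    [0,0,-0.6,0,0,0,30],
    [0,0,-0.6,0,0,0,30],
    [0,0,-0.6,0,0,0,30],
    [0,0,-0.6,0,0,0,30],
    [0,0,-0.6,0,0,0,30],
    [0,0,-0.4,0,0,0,30],
    [0,0,0,0,0,-0.4,30],
    [0,0,0,0,0,-0.39,30],
  ],
)

```text
time: 5.35
ee_pos: [0.4622, 0.2127, 0.2019]
orientation: [2.207, 2.236, 0.001]
wrist_force: [-0.9, -0.2, -3.2]
finger_gap: 0.626
grip_force: 25.0
```

```bash
python3 -c "
from h import *
plan(.631,-.0507,.036,.013)"
```

```text
t 5.35 at [0.4622 0.2127 0.2019] gap 57.5
turn [ 0.004 -0.003 -0.   ] shift [-6.64   4.134  4.147]
```

>>> servo_tool(
  commands=[
    [-0.3,0.18,0,0,0,0,30],
    [-0.6,0.37,0,0,0,0,30],
    [-0.7,0.44,0,0,0,0,30],
    [-0.7,0.44,0,0,0,0,30],
    [-0.7,0.44,0,0,0,0,30],
    [-0.7,0.44,0,0,0,0,30],
    [-0.7,0.44,0,0,0,0,30],
    [-0.7,0.44,0,0,0,0,30],
    [-0.7,0.44,0,0,0,0,30],
    [-0.5,0.3,0,0,0,0,30],
    [-0.24,0.15,0,0,0,0,30],
    [-0.1,0.05,0,0,0,0,30],
    [0,0,0.4,0,0,0,30],
    [0,0,0.6,0,0,0,30],
    [0,0,0.6,0,0,0,30],
    [0,0,0.5,0,0,0,30],
    [0,0,0,0,0,0,30],
  ],
)

```text
time: 7.05
ee_pos: [0.6272, -0.0483, 0.1133]
orientation: [-2.202, -2.232, 0.007]
wrist_force: [0.3, 1.0, -4.2]
finger_gap: 0.621
grip_force: 25.0
```

```bash
python3 -c "
from h import *
plan(.631,-.0507,.036,.013)
cv2.imwrite('pics/s1.png',cv2.resize(env.capture('side')[100:380,100:400],None,fx=2,fy=2))"
```

```text
t 7.05 at [ 0.6272 -0.0483  0.1133] gap 57.1
turn [-0.074 -0.011  0.007] shift [-0.061  0.094  1.933]
```

View pics/s1.png

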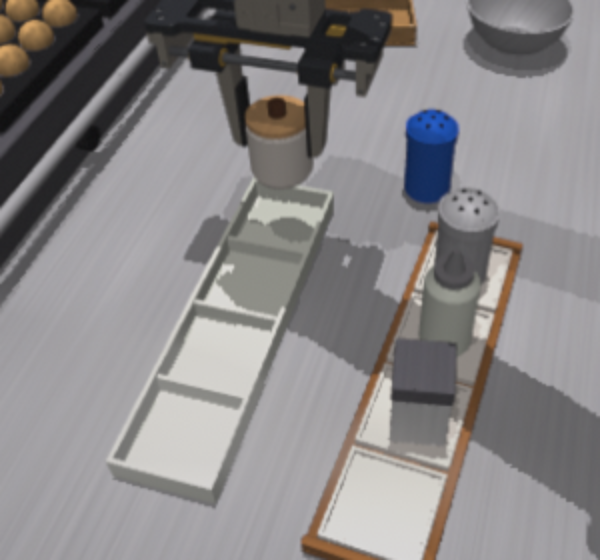

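The crock is held upright over the right-end bay, at (280,150) in the crop. I'll lower it.

>>> servo_tool(
  commands=[
    [-0.06,0.1,0.3,0,0,0,30],
    [0,0,0.5,0,0,0,30],
    [0,0,0.5,0,0,0,30],
    [0,0,0.3,0,0,0,30],
    [0,0,0.15,0,0,0,30],
    [0,0,0.1,0,0,0,30],
    [0,0,0.05,0,0,0,30],
    [0,0,0,0,0,0,30],
    [0,0,0,0,0,0,30],
  ],
)

```text
time: 8.0
ee_pos: [0.6352, -0.0532, 0.0421]
orientation: [2.208, 2.234, 0.001]
wrist_force: [0.4, 0.5, -3.4]
finger_gap: 0.623
grip_force: 25.0
```

>>> servo_tool(
  commands=[
    [0.05,-0.1,0.05,0,0,0,30],
    [0,0,0.06,0,0,0,30],
    [0,0,0.05,0,0,0,30],
    [0,0,0.02,0,0,0,30],
    [0,0,0,0,0,0,30],
  ],
)

```text
time: 8.5
ee_pos: [0.6305, -0.0509, 0.0349]
orientation: [-2.208, -2.234, -0.0]
wrist_force: [-3.7, 0.8, 4.0]
finger_gap: 0.626
grip_force: 25.0
```

>>> servo_tool(
  commands=[
    [0,0,0,0,0,0,64],
    [0,0,0,0,0,0,75],
    [0,0,0,0,0,0,91.9],
    [0,0,0,0,0,0,91.9],
    [0,0,-0.3,0,0,0,91.9],
    [0,0,-0.8,0,0,0,91.9],
    [0,0,-1,0,0,0,91.9],
    [0,0,-1,0,0,0,91.9],
    [0,0,-1,0,0,0,91.9],
    [0,0,-0.6,0,0,0,91.9],
    [0,0,0,0,0,-0.6,91.9],
    [0,0,0,0,0,-0.52,91.9],
    [0,0,0,0,0,0,91.9],
  ],
)

```text
time: 9.8
ee_pos: [0.6307, -0.0513, 0.2234]
orientation: [2.074, 2.359, 0.002]
wrist_force: [-0.2, -0.4, -0.3]
finger_gap: 1.0
grip_force: 0.0
```

```bash
python3 -c "
from h import *
plan(.452,.131,.046,.13)"
```

```text
t 9.8 at [ 0.6307 -0.0513  0.2234] gap 91.9
turn [ 0.014 -0.002 -0.013] shift [ 5.098 -3.84   4.435]
```

>>> servo_tool(
  commands=[
    [0.4,-0.3,0,0,0,0,91.9],
    [0.8,-0.6,0,0,0,0,91.9],
    [0.9,-0.68,0,0,0,0,91.9],
    [0.9,-0.68,0,0,0,0,91.9],
    [0.9,-0.68,0,0,0,0,91.9],
    [0.7,-0.53,0,0,0,0,91.9],
    [0.4,-0.3,0,0,0,0,91.9],
    [0.1,-0.07,0,0,0,0,91.9],
    [0,0,0.4,0,0,0,91.9],
    [0,0,0.6,0,0,0,91.9],
    [0,0,0.4,0,0,0,91.9],
    [0,0,0,0,0,0,91.9],
    [0,0,0,0,0,0,91.9],
  ],
)

```text
time: 11.1
ee_pos: [0.4529, 0.1306, 0.1665]
orientation: [2.076, 2.357, -0.0]
wrist_force: [-0.3, 0.4, 1.1]
finger_gap: 0.997
grip_force: 0.0
```

```bash
python3 -c "
from h import *
c=cam('wrist');im=env.capture('wrist');cv2.imwrite('pics/w2.png',im)
plan(.452,.131,.040,.13)
a=.13;print(proj(c,[(.452+x*np.cos(a)-y*np.sin(a),.131+x*np.sin(a)+y*np.cos(a),.089) for x,y in [(.023,.023),(-.023,.023),(-.023,-.023),(.023,-.023)]]))"
```

```text
t 11.15 at [0.4531 0.1309 0.1669] gap 92.0
turn [ 0.012  0.    -0.027] shift [ 0.005 -0.028  3.174]
[[306.89204829 186.74788664]
 [251.67180285 186.92226003]
 [253.12883666 238.9139703 ]
 [305.91358969 238.76640585]]
```

View pics/w2.png

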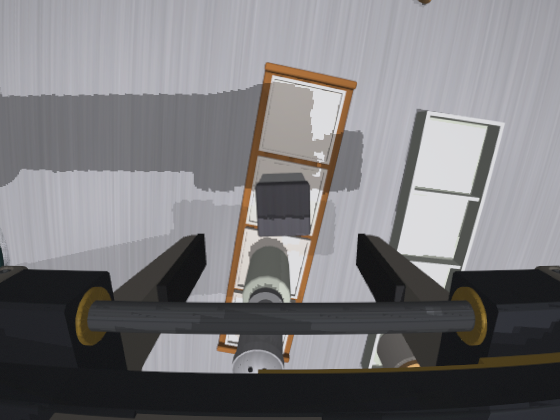

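The tin lid centre is at (283,209) against a predicted (279,213). I'll shift about 3 mm and descend.

>>> servo_tool(
  commands=[
    [0.06,0.05,0.3,0,0,0,91.9],
    [0,0,0.6,0,0,0,91.9],
    [0,0,0.6,0,0,0,91.9],
    [0,0,0.6,0,0,0,91.9],
    [0,0,0.5,0,0,0,91.9],
    [0,0,0.3,0,0,0,91.9],
    [0,0,0.2,0,0,0,91.9],
    [0,0,0.07,0,0,0,91.9],
    [0,0,0,0,0,0,91.9],
    [0,0,0,0,0,0,70],
    [0,0,0,0,0,0,60],
    [0,0,0,0,0,0,50],
    [0,0,0,0,0,0,45],
    [0,0,0,0,0,0,20],
    [0,0,0,0,0,0,20],
    [0,0,0,0,0,0,20],
    [0,0,0,0,0,0,20],
  ],
)

```text
time: 12.85
ee_pos: [0.4539, 0.1341, 0.0395]
orientation: [2.074, 2.36, 0.0]
wrist_force: [0.4, 0.2, 0.7]
finger_gap: 0.501
grip_force: 24.8
```

The 46 mm gap means the pads are bearing on the lid's lower edge. I'll regrip 20 mm higher so they hold the lid squarely.

>>> servo_tool(
  commands=[
    [0,0,0,0,0,0,52],
    [0,0,0,0,0,0,60],
    [0,0,0,0,0,0,60],
    [0,0,-0.25,0,0,0,60],
    [0,0,-0.25,0,0,0,60],
    [0,0,0,0,0,0,60],
    [0,0,0,0,0,0,50],
    [0,0,0,0,0,0,45],
    [0,0,0,0,0,0,20],
    [0,0,0,0,0,0,20],
    [0,0,0,0,0,0,20],
    [0,0,0,0,0,0,20],
  ],
)

```text
time: 14.05
ee_pos: [0.4538, 0.1341, 0.0594]
orientation: [-2.074, -2.36, -0.0]
wrist_force: [-0.6, -0.1, 4.2]
finger_gap: 0.502
grip_force: 24.8
```

>>> servo_tool(
  commands=[
    [0,0,-0.2,0,0,0,20],
    [0,0,-0.4,0,0,0,20],
    [0,0,-0.6,0,0,0,20],
    [0,0,-0.6,0,0,0,20],
    [0,0,-0.6,0,0,0,20],
    [0,0,-0.6,0,0,0,20],
    [0,0,-0.6,0,0,0,20],
    [0,0,-0.4,0,0,0,20],
    [0,0,0,0,0,0.6,20],
    [0,0,0,0,0,0.52,20],
  ],
)

```text
time: 15.05
ee_pos: [0.4536, 0.1338, 0.22]
orientation: [2.212, 2.231, 0.001]
wrist_force: [-0.1, 0.7, -1.8]
finger_gap: 0.5
grip_force: 24.8
```

```bash
python3 -c "
from h import *
plan(.630,.0313,.105,.013)"
```

```text
t 15.05 at [0.4536 0.1338 0.22  ] gap 45.9
turn [ 0.005 -0.004 -0.04 ] shift [-2.62   4.377  2.875]
```

>>> servo_tool(
  commands=[
    [-0.15,0.25,0,0,0,0,20],
    [-0.35,0.6,0,0,0,0,20],
    [-0.35,0.6,0,0,0,0,20],
    [-0.35,0.6,0,0,0,0,20],
    [-0.35,0.6,0,0,0,0,20],
    [-0.35,0.6,0,0,0,0,20],
    [-0.35,0.6,0,0,0,0,20],
    [-0.25,0.4,0,0,0,0,20],
    [-0.12,0.13,0,0,0,0,20],
    [0,0,0.3,0,0,0,20],
    [0,0,0.6,0,0,0,20],
    [0,0,0.6,0,0,0,20],
    [0,0,0.6,0,0,0,20],
    [0,0,0.5,0,0,0,20],
    [0,0,0.3,0,0,0,20],
    [0,0,0,0,0,0,20],
    [0,0,0,0,0,0,20],
    [0,0,0,0,0,0,20],
  ],
)

```text
time: 16.85
ee_pos: [0.6309, 0.0314, 0.1046]
orientation: [2.208, 2.233, 0.003]
wrist_force: [-0.1, 0.7, -1.5]
finger_gap: 0.496
grip_force: 24.8
```

```bash
python3 -c "
from h import *
plan(.630,.0313,.0526,.013)
print(env.state()['wrist_force'])
cv2.imwrite('pics/s2.png',cv2.resize(env.capture('side')[100:380,100:400],None,fx=2,fy=2))"
```

```text
t 16.85 at [0.6309 0.0314 0.1046] gap 45.6
turn [ 0.019 -0.003 -0.013] shift [-1.0e-03 -2.3e-02  1.3e+00]
[-0.06474692  0.71940612 -1.49154025]
```

View pics/s2.png

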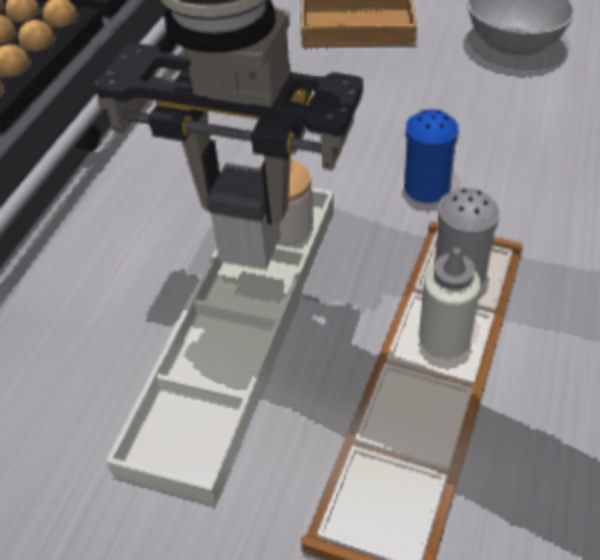

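The tin hangs straight over the second bay from the right at (245,220). The crock stands in the right-end bay.

>>> servo_tool(
  commands=[
    [0,0,0.3,0,0,0,20],
    [0,0,0.35,0,0,0,20],
    [0,0,0.3,0,0,0,20],
    [0,0,0.15,0,0,0,20],
    [0,0,0.08,0,0,0,20],
    [0,0,0.06,0,0,0,20],
    [0,0,0.04,0,0,0,20],
    [0,0,0.02,0,0,0,20],
    [0,0,0,0,0,0,20],
    [0,0,0,0,0,0,20],
  ],
)

```text
time: 17.9
ee_pos: [0.6305, 0.0312, 0.0525]
orientation: [2.209, 2.234, 0.001]
wrist_force: [-2.4, -0.2, 5.5]
finger_gap: 0.503
grip_force: 24.8
```

>>> servo_tool(
  commands=[
    [0,0,0,0,0,0,52],
    [0,0,0,0,0,0,65],
    [0,0,0,0,0,0,91.9],
    [0,0,0,0,0,0,91.9],
    [0,0,-0.3,0,0,0,91.9],
    [0,0,-0.8,0,0,0,91.9],
    [0,0,-1,0,0,0,91.9],
    [0,0,-1,0,0,0,91.9],
    [0,0,-0.8,0,0,0,91.9],
    [0,0,-0.4,0,0,0,91.9],
    [0,0,0,0,0,0.5,91.9],
    [0,0,0,0,0,0.3,91.9],
    [0,0,0,0,0,0,91.9],
  ],
)

```text
time: 19.2
ee_pos: [0.6296, 0.0313, 0.2226]
orientation: [-2.3, -2.139, 0.002]
wrist_force: [0.1, -1.2, -0.2]
finger_gap: 0.998
grip_force: 0.0
```

```bash
python3 -c "
from h import *
plan(.450,.0455,.185,-.07)"
```

```text
t 19.2 at [0.6296 0.0313 0.2226] gap 91.7
turn [-0.014  0.004 -0.023] shift [ 0.04  -4.503  0.94 ]
```

>>> servo_tool(
  commands=[
    [0.04,-0.4,0,0,0,0,91.9],
    [0,-0.8,0,0,0,0,91.9],
    [0,-0.9,0,0,0,0,91.9],
    [0,-0.9,0,0,0,0,91.9],
    [0,-0.8,0,0,0,0,91.9],
    [0,-0.5,0,0,0,0,91.9],
    [0,-0.2,0,0,0,0,91.9],
    [0,0,0.5,0,0,0,91.9],
    [0,0,0.44,0,0,0,91.9],
    [0,0,0,0,0,0,91.9],
    [0,0,0,0,0,0,91.9],
  ],
)

```text
time: 20.3
ee_pos: [0.4512, 0.0456, 0.1857]
orientation: [2.3, 2.139, -0.002]
wrist_force: [1.0, 0.3, 0.2]
finger_gap: 1.0
grip_force: 0.0
```

```bash
python3 -c "
from h import *
c=cam('wrist');im=env.capture('wrist');cv2.imwrite('pics/w3.png',im)
plan(.450,.0455,.047,-.07)
print(proj(c,[(.450,.0455,.087),(.450,.0455,.123),(.45,-.031,.105)]))"
```

```text
t 20.35 at [0.4515 0.0457 0.1862] gap 92.1
turn [ 0.005  0.004 -0.024] shift [-0.008 -0.037  3.479]
[[279.23368976 207.94239054]
 [278.94514954 219.26518737]
 [285.18325137 292.15905096]]
```

View pics/w3.png

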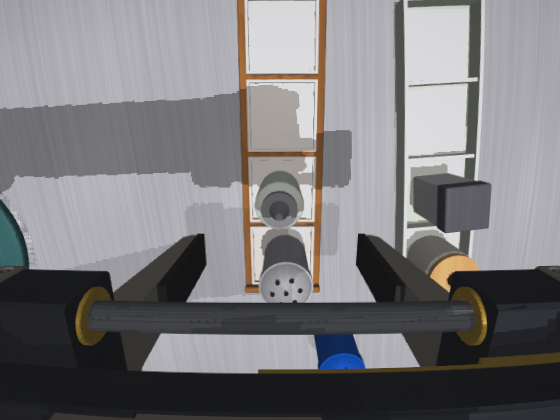

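The bottle's collar is at (279,207) and its tip at about (279,214), so y is about 2 mm further left than estimated. The shaker's centre hole is at (287,289). I'll descend on the bottle.

>>> servo_tool(
  commands=[
    [0.05,-0.03,0.3,0,0,0,91.9],
    [0,0,0.7,0,0,0,91.9],
    [0,0,0.7,0,0,0,91.9],
    [0,0,0.7,0,0,0,91.9],
    [0,0,0.6,0,0,0,91.9],
    [0,0,0.3,0,0,0,91.9],
    [0,0,0.2,0,0,0,91.9],
    [0,0,0.05,0,0,0,91.9],
    [0,0,0,0,0,0,91.9],
    [0,0,0,0,0,0,70],
    [0,0,0,0,0,0,60],
    [0,0,0,0,0,0,52],
    [0,0,0,0,0,0,46],
    [0,0,0,0,0,0,20],
    [0,0,0,0,0,0,20],
    [0,0,0,0,0,0,20],
    [0,0,0,0,0,0,20],
  ],
)

```text
time: 22.05
ee_pos: [0.4497, 0.048, 0.0439]
orientation: [-2.3, -2.14, -0.0]
wrist_force: [-0.3, -0.3, 1.5]
finger_gap: 0.496
grip_force: 25.0
```

>>> servo_tool(
  commands=[
    [0,0,-0.2,0,0,0,20],
    [0,0,-0.4,0,0,0,20],
    [0,0,-0.6,0,0,0,20],
    [0,0,-0.6,0,0,0,20],
    [0,0,-0.6,0,0,0,20],
    [0,0,-0.6,0,0,0,20],
    [0,0,-0.4,0,0,0,20],
    [0,0,0,0,0,-0.4,20],
    [0,0,0,0,0,-0.4,20],
    [0,0,0,0,0,0,20],
  ],
)

```text
time: 23.05
ee_pos: [0.4494, 0.0478, 0.1801]
orientation: [-2.209, -2.234, -0.0]
wrist_force: [-0.3, -0.4, -1.7]
finger_gap: 0.495
grip_force: 25.0
```

```bash
python3 -c "
from h import *
plan(.629,.1133,.085,.013)"
```

```text
t 23.05 at [0.4494 0.0478 0.1801] gap 45.5
turn [ 0.001 -0.002 -0.016] shift [1.579 4.51  2.378]
```

>>> servo_tool(
  commands=[
    [0.1,0.3,0,0,0,0,20],
    [0.2,0.6,0,0,0,0,20],
    [0.2,0.6,0,0,0,0,20],
    [0.25,0.7,0,0,0,0,20],
    [0.25,0.7,0,0,0,0,20],
    [0.25,0.7,0,0,0,0,20],
    [0.2,0.5,0,0,0,0,20],
    [0.13,0.3,0,0,0,0,20],
    [0,0.11,0,0,0,0,20],
    [0,0,0.3,0,0,0,20],
    [0,0,0.6,0,0,0,20],
    [0,0,0.6,0,0,0,20],
    [0,0,0.5,0,0,0,20],
    [0,0,0.4,0,0,0,20],
    [0,0,0,0,0,0,20],
    [0,0,0,0,0,0,20],
  ],
)

```text
time: 24.65
ee_pos: [0.6294, 0.1129, 0.0838]
orientation: [2.209, 2.234, -0.0]
wrist_force: [0.7, -0.1, -1.7]
finger_gap: 0.497
grip_force: 25.0
```

```bash
python3 -c "
from h import *
plan(.629,.1133,.0372,.013)
cv2.imwrite('pics/s3.png',cv2.resize(env.capture('side')[100:380,100:400],None,fx=2,fy=2))"
```

```text
t 24.65 at [0.6294 0.1129 0.0838] gap 45.7
turn [-0.001  0.002 -0.019] shift [ 0.01  -0.009  1.166]
```

View pics/s3.png

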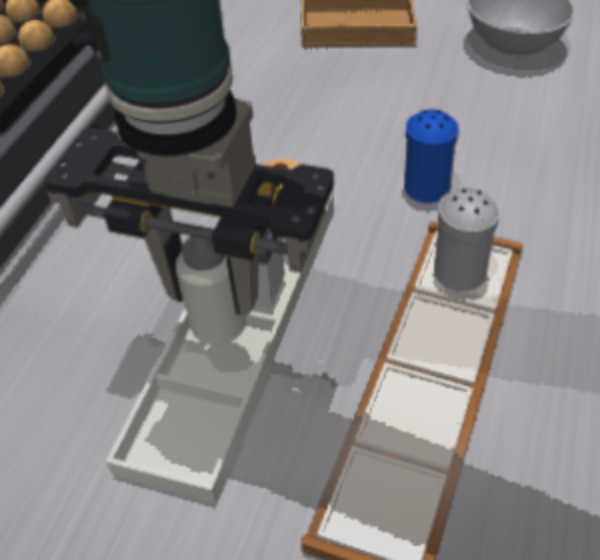

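The bottle is held upright over the third bay at (215,300), and the tin stands behind it.

>>> servo_tool(
  commands=[
    [0,0,0.3,0,0,0,20],
    [0,0,0.35,0,0,0,20],
    [0,0,0.2,0,0,0,20],
    [0,0,0.15,0,0,0,20],
    [0,0,0.07,0,0,0,20],
    [0,0,0.05,0,0,0,20],
    [0,0,0.03,0,0,0,20],
    [0,0,0.02,0,0,0,20],
    [0,0,0,0,0,0,20],
    [0,0,0,0,0,0,20],
  ],
)

```text
time: 25.7
ee_pos: [0.6296, 0.1132, 0.0372]
orientation: [2.209, 2.234, 0.001]
wrist_force: [-0.3, 1.1, -1.3]
finger_gap: 0.491
grip_force: 25.0
```

>>> servo_tool(
  commands=[
    [0,0,0.015,0,0,0,20],
    [0,0,0,0,0,0,48],
    [0,0,0,0,0,0,65],
    [0,0,0,0,0,0,91.9],
    [0,0,0,0,0,0,91.9],
    [0,0,-0.3,0,0,0,91.9],
    [0,0,-0.8,0,0,0,91.9],
    [0,0,-1,0,0,0,91.9],
    [0,0,-1,0,0,0,91.9],
    [0,0,-1,0,0,0,91.9],
    [0,0,-0.4,0,0,0,91.9],
    [0,0,0,0,0,0.4,91.9],
    [0,0,0,0,0,0.4,91.9],
    [0,0,0,0,0,0,91.9],
  ],
)

```text
time: 27.1
ee_pos: [0.629, 0.1132, 0.2164]
orientation: [-2.3, -2.139, 0.0]
wrist_force: [0.5, 0.9, 0.5]
finger_gap: 1.001
grip_force: 0.0
```

```bash
python3 -c "
from h import *
plan(.452,-.0295,.110,-.07)"
```

```text
t 27.1 at [0.629  0.1132 0.2164] gap 92.0
turn [-0.003  0.    -0.024] shift [-3.868 -4.165  2.66 ]
```

>>> servo_tool(
  commands=[
    [-0.3,-0.3,0,0,0,0,91.9],
    [-0.6,-0.65,0,0,0,0,91.9],
    [-0.7,-0.75,0,0,0,0,91.9],
    [-0.7,-0.75,0,0,0,0,91.9],
    [-0.7,-0.75,0,0,0,0,91.9],
    [-0.5,-0.55,0,0,0,0,91.9],
    [-0.27,-0.31,0,0,0,0,91.9],
    [-0.1,-0.1,0,0,0,0,91.9],
    [0,0,0.4,0,0,0,91.9],
    [0,0,0.5,0,0,0,91.9],
    [0,0,0.1,0,0,0,91.9],
    [0,0,0,0,0,0,91.9],
    [0,0,0,0,0,0,91.9],
  ],
)

```text
time: 28.4
ee_pos: [0.4531, -0.0289, 0.1769]
orientation: [2.299, 2.14, 0.0]
wrist_force: [0.3, -0.1, 0.2]
finger_gap: 1.003
grip_force: 0.0
```

```bash
python3 -c "
from h import *
c=cam('wrist');im=env.capture('wrist');cv2.imwrite('pics/w4.png',im)
plan(.452,-.0295,.040,-.07)
print(proj(c,[(.452,-.0295,.105)]))"
```

```text
t 28.45 at [ 0.4531 -0.029   0.177 ] gap 91.6
turn [ 0.011  0.    -0.017] shift [-0.015 -0.026  3.425]
[[279.07965446 216.68143286]]
```

View pics/w4.png

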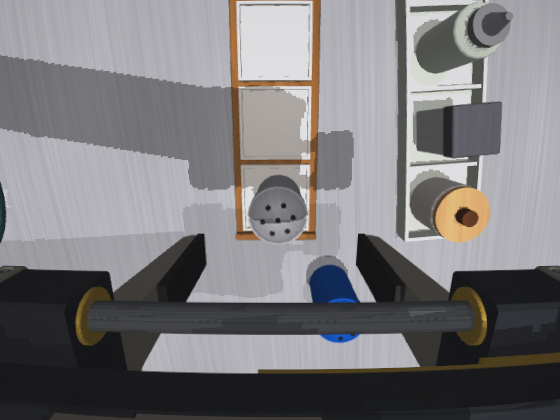

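The shaker's centre hole is at (278,219), matching the prediction to 1–2 mm. The blue look-alike at (335,300) is clear of the fingers. I'll grasp.

>>> servo_tool(
  commands=[
    [-0.03,-0.03,0.3,0,0,0,91.9],
    [0,0,0.7,0,0,0,91.9],
    [0,0,0.7,0,0,0,91.9],
    [0,0,0.7,0,0,0,91.9],
    [0,0,0.5,0,0,0,91.9],
    [0,0,0.3,0,0,0,91.9],
    [0,0,0.2,0,0,0,91.9],
    [0,0,0.02,0,0,0,91.9],
    [0,0,0,0,0,0,91.9],
    [0,0,0,0,0,0,70],
    [0,0,0,0,0,0,62],
    [0,0,0,0,0,0,56],
    [0,0,0,0,0,0,50],
    [0,0,0,0,0,0,20],
    [0,0,0,0,0,0,20],
    [0,0,0,0,0,0,20],
    [0,0,0,0,0,0,20],
  ],
)

```text
time: 30.15
ee_pos: [0.4508, -0.0302, 0.0397]
orientation: [-2.3, -2.139, -0.0]
wrist_force: [-1.1, 0.5, 4.2]
finger_gap: 0.569
grip_force: 25.0
```

The 52.3 mm gap means the pads are on the lid edge again. I'll regrip squarely on the lid, as with the tin.

>>> servo_tool(
  commands=[
    [0,0,0,0,0,0,58],
    [0,0,0,0,0,0,66],
    [0,0,0,0,0,0,66],
    [0,0,-0.25,0,0,0,66],
    [0,0,-0.25,0,0,0,66],
    [0,0,0,0,0,0,66],
    [0,0,0,0,0,0,58],
    [0,0,0,0,0,0,52],
    [0,0,0,0,0,0,20],
    [0,0,0,0,0,0,20],
    [0,0,0,0,0,0,20],
    [0,0,0,0,0,0,20],
  ],
  grip_force=30,
)

```text
time: 31.35
ee_pos: [0.4507, -0.0302, 0.0596]
orientation: [-2.3, -2.139, 0.0]
wrist_force: [-1.7, 0.4, 5.0]
finger_gap: 0.568
grip_force: 30.0
```

>>> servo_tool(
  commands=[
    [0,0,-0.2,0,0,0,20],
    [0,0,-0.4,0,0,0,20],
    [0,0,-0.6,0,0,0,20],
    [0,0,-0.6,0,0,0,20],
    [0,0,-0.6,0,0,0,20],
    [0,0,-0.6,0,0,0,20],
    [0,0,-0.4,0,0,0,20],
    [0,0,0,0,0,-0.4,20],
    [0,0,0,0,0,-0.4,20],
    [0,0,0,0,0,0,20],
  ],
)

```text
time: 32.35
ee_pos: [0.4505, -0.0304, 0.1956]
orientation: [-2.209, -2.234, 0.0]
wrist_force: [0.5, 0.6, -2.4]
finger_gap: 0.569
grip_force: 30.0
```

```bash
python3 -c "
from h import *
plan(.628,.1955,.105,.013)"
```

```text
t 32.35 at [ 0.4505 -0.0304  0.1956] gap 52.3
turn [-0.004 -0.    -0.016] shift [5.588 4.511 2.264]
```

>>> servo_tool(
  commands=[
    [0.3,0,0,0,0,0,20],
    [0.6,0,0,0,0,0,20],
    [0.7,0.2,0,0,0,0,20],
    [0.7,0.3,0,0,0,0,20],
    [0.7,0.4,0,0,0,0,20],
    [0.7,0.5,0,0,0,0,20],
    [0.7,0.6,0,0,0,0,20],
    [0.6,0.6,0,0,0,0,20],
    [0.4,0.6,0,0,0,0,20],
    [0.19,0.6,0,0,0,0,20],
    [0,0.4,0,0,0,0,20],
    [0,0.2,0,0,0,0,20],
    [0,0.1,0,0,0,0,20],
    [0,0,0.3,0,0,0,20],
    [0,0,0.6,0,0,0,20],
    [0,0,0.6,0,0,0,20],
    [0,0,0.5,0,0,0,20],
    [0,0,0.26,0,0,0,20],
    [0,0,0,0,0,0,20],
    [0,0,0,0,0,0,20],
  ],
)

```text
time: 34.35
ee_pos: [0.6286, 0.1954, 0.1057]
orientation: [2.209, 2.234, 0.001]
wrist_force: [0.7, 0.7, -2.3]
finger_gap: 0.569
grip_force: 30.0
```

```bash
python3 -c "
from h import *
plan(.628,.1955,.0526,.013)
cv2.imwrite('pics/s4.png',cv2.resize(env.capture('side')[100:380,100:400],None,fx=2,fy=2))"
```

```text
t 34.35 at [0.6286 0.1954 0.1057] gap 52.3
turn [ 0.007 -0.003 -0.016] shift [ 0.002 -0.014  1.329]
```

View pics/s4.png

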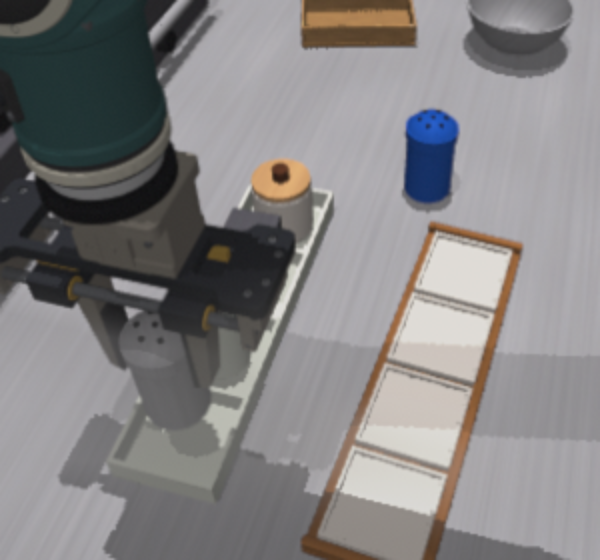

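The shaker is over the left-end bay at (170,370), upright in the closing plane, and the others are standing. I'll lower it and let go.

>>> servo_tool(
  commands=[
    [0,0,0.3,0,0,0,20],
    [0,0,0.4,0,0,0,20],
    [0,0,0.25,0,0,0,20],
    [0,0,0.15,0,0,0,20],
    [0,0,0.08,0,0,0,20],
    [0,0,0.06,0,0,0,20],
    [0,0,0.05,0,0,0,20],
    [0,0,0.04,0,0,0,20],
    [0,0,0,0,0,0,20],
    [0,0,0,0,0,0,20],
  ],
)

```text
time: 35.4
ee_pos: [0.6287, 0.1954, 0.0527]
orientation: [2.209, 2.234, 0.001]
wrist_force: [-1.7, -0.4, 2.0]
finger_gap: 0.566
grip_force: 30.0
```

Contact: the vertical force went from -2.3 to +2.0 N. I'll release and withdraw.

>>> servo_tool(
  commands=[
    [0,0,0.01,0,0,0,20],
    [0,0,0,0,0,0,58],
    [0,0,0,0,0,0,70],
    [0,0,0,0,0,0,91.9],
    [0,0,0,0,0,0,91.9],
    [0,0,-0.3,0,0,0,91.9],
    [0,0,-0.8,0,0,0,91.9],
    [0,0,-1,0,0,0,91.9],
    [0,0,-1,0,0,0,91.9],
    [0,0,-0.8,0,0,0,91.9],
    [0.5,-0.5,0,0,0,0,91.9],
    [0.9,-0.9,0,0,0,0,91.9],
    [0.9,-0.9,0,0,0,0,91.9],
    [0.9,-0.9,0,0,0,0,91.9],
    [0.5,-0.5,0,0,0,0,91.9],
    [0,0,0,0,0,0,91.9],
    [0,0,0,0,0,0,91.9],
  ],
)

```text
time: 37.1
ee_pos: [0.4807, 0.34, 0.2085]
orientation: [2.207, 2.235, 0.002]
wrist_force: [0.0, -0.8, -0.7]
finger_gap: 0.998
grip_force: 0.0
```

```bash
python3 -c "
from h import *
a=env.capture('top')[90:290,130:340];cv2.imwrite('pics/end.png',cv2.resize(a,None,fx=2.8,fy=2.8))
print(env.state()['time'],env.state()['ee_pos'])"
```

```text
37.15 [0.48154973 0.33896596 0.20835381]
```

View pics/end.png

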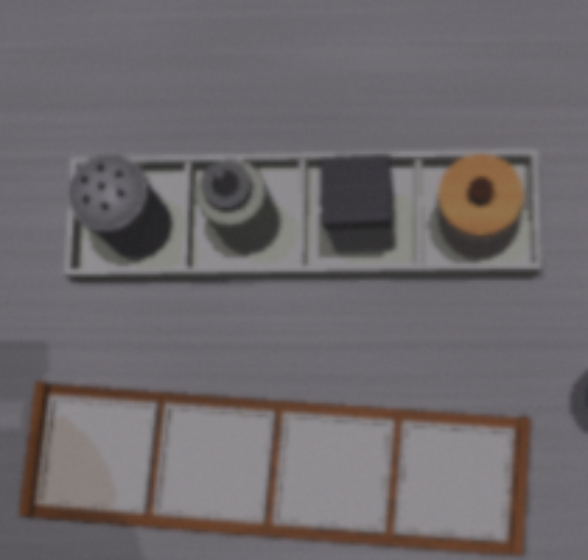

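The shaker, bottle, tin and crock stand in the bays from left to right, with tops at (108,192), (228,185), (357,190) and (481,190). I'll check the offsets numerically before handing in.

```bash
python3 -c "
from h import *
c=cam('top')
for p,z,b in [((105,192),.098,(.6274,.1953)),((228,183),.116,(.6286,.1133)),((357,188),.082,(.6298,.0313)),((481,190),.082,(.631,-.0507))]:
    print(((back(c,(np.array(p)+.5)/2.8-.5+[130,90],z)[0][:2]-b)*1000).round(1))
"
```

```text
[-5.3 -6.2]
[-7.1 -7.5]
[-1.  -3.4]
[-3.9 -1.9]
```

```bash
python3 -c "
from bench import env
print(env.sign_off())"
```

```text
the job is handed in; nothing more can be done
None
```

All four containers were placed in the caddy in reverse order, left to right shaker, bottle, tin, crock, and looked upright and within about 8 mm of their bay centres in the last picture; I handed the job in at about 37 s, and no verdict came back.

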